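# Rack the balance weight heavy end down

### The arm

A 6-joint arm with a two-finger parallel gripper is mounted at the origin on the work surface. World frame = base frame: x ahead of the robot, y to its left, z up, the work surface at z = 0. Lengths are in m, angles in rad, forces in N, time in s.
With the tool pointing down it reaches from about 0.35 to 0.85 m from the base axis. Payload 8.1 kg.
Tool frame: the origin (TCP) lies midway between the tips of the shut fingers; the grasp point (between the pads) lies 19 mm behind it (robot.grip_point_offset is the distance from the TCP to the grasp point, in m); z points along the fingers, y is the line along which they close (so a half turn about z gives the same grasp; the last joint's range is limited). The gripper opens to 93 mm and grips with 3 to 60 N. Pads are 15 mm wide; open, the fingers measure 128 mm over their backs; the gripper's body (75 mm by 188 mm) begins 65 mm behind the grasp point.
Start: joints at [-1.21, 0.13, 1.488, -0, 1.523, -0.085], TCP at [0.259, -0.541, 0.219] pointing down, gripper open.
Joint ranges: [-2.96, 2.96], [-0.89, 2.26], [0.02, 2.5], [-1.34, 4.48], [0, 2.73], [-2.66, 2.66]. Speed limits (rad/s): [2.39, 2.39, 2.79, 3.14, 3.14, 3.14].

### API

Orientations are given as a rotation vector (axis times angle).
In Python, from plant import robot, read_camera, job gives the robot as it stands.
- The arm moves only by the shell command python3 -m inch 'ROWS' [FORCE]. ROWS is JSON, one flat list of numbers, 5 for each row, row after row: the shift along the world's x, y, z in mm, then the turn about the world's z in degrees, then the opening in per cent of the stroke, from 0 (shut) to 100 (fully open). In form: [dx, dy, dz, yaw, hand, dx, dy, dz, yaw, hand, ...]. A call has 1 to 10 rows; each row is the pose to reach, as a shift and turn from the pose commanded when the call began; what a row does not reach only later rows make up. A row lasts 1/12 s, in which the tool goes at most 41.7 mm and 7.16 degrees, less where a joint would pass 70% of its speed; a pose out of reach is approached as far as the arm can. A call with a gripper value outside its range is refused whole. The fingers move at their own pace and stop on an object; FORCE is the grip in N (left out, the last holds). Time passes only in rows, so rows that repeat a pose let the fingers close. It gives the time, the measured TCP pose, the force, the opening and the grip force at its end, in the units of the state.
- robot.read_state(): the state, without advancing time (a new reading comes with each control period).
- read_camera(name): name is "scene" or "top" or "wrist"; returns a dict with "image" (384x512x3 uint8, blue, green, red), "K" (3x3 intrinsics, pixels), "extrinsics" (4x4, takes a point from world to camera coordinates); the wrist camera has in their place "mount" (4x4, takes a point from camera to tool coordinates, whose origin is the TCP and whose axes are the flange's). Camera axes: x right, y down, z forward; pixel columns grow to the right and rows downward; lengths in m; the calibration is good to about 2 mm. A picture is of the moment at which its call begins: read the wrist's pose just before it. There is no depth.
- job.close_job(): hands the job in; it is judged then, once.
The state is a dict: "t": time; "q": joint angles; "dq": joint speeds; "joint_torque": joint torques, N m; "tool_pos": TCP position; "orientation": TCP orientation; "force": force on the tool from outside, world axes, zero at the start; "wrist_torque": the same for the moment, N m; "opening": finger opening in m; "gripper_force": force on a finger pad.
Only numpy, scipy, OpenCV 4.12 (cv2) and the standard library are available. Lean on these libraries where they do the work, as an engineer would, in place of code of your own. Each camera call takes 0.05 s, during which the arm holds its last target. There are 200 camera calls.

### The job

Take the red-and-blue balance weight that lies on the white marble offcut by its two steel swivel buttons, lift it well clear and let it swing, so that its heavy end shows itself by sinking. Then stand it upright, heavy end down, in the rack's well of the same colour as that heavy end, setting it down rather than dropping it, and let go. Leave the look-alike weight on the dark slate where it lies.

Things in the scene. Friction and masses are not known exactly. Their poses are not given: they have to be found in the camera images.
- weight_1: 80 mm long balance weight, 0.17 kg: red cap (24 mm square, 26 long) at one end, blue cap at the other, 20 mm tube between. Lead in one cap only, no outward sign which. Origin: its centre; x along it to the red cap, y through two side buttons (16 mm diameter, 40 mm over both faces) that spin freely: held by them it swings heavy end down in 1 s. Starts lying flat, buttons level, centre 27 mm up
- weight_2: a second weight that looks the same, with the same sizes and axes as weight_1, but not always loaded in the same cap. One of the two lies on the marble, the other on the slate; which is which varies.
- marble: white marble offcut, 100 x 100 x 15 mm, fixed to the table; origin: centre of its underside, z up. A dark slate offcut of the same size (not listed) carries the other weight.
- rack: fixed rack block, 168 mm long (x) x 76 mm (y) x 22 mm high, the half towards +x painted red, the half towards -x blue. Each half has a round blind well, 52 mm wide and 17 mm deep (its floor 5 mm above the table), centred 42 mm from the origin along x. Origin: centre of its underside. A weight standing in a well has its centre 45 mm above the table.
Things that resemble listed ones, but are neither listed nor needed, are in the scene too. What is shaped like the weight_1 but purple is not meant.

How it is judged:
On the way:
1. the weight hangs well clear of the table (centre above 80 mm), upright within 20 degrees, heavy end down (((height (world z) of weight_1 above 0.08 m and angle between weight_1's own x axis and vertical above 2.792 rad) or (height (world z) of weight_2 above 0.08 m and angle between weight_2's own x axis and vertical below 0.35 rad))), for 0.2 s.
At the end, for the whole second after the job is handed in: The weight from the marble stands at rest, heavy end down and upright within 10 degrees, on the floor of the well of its heavy end's colour (centre within 13 mm of the well's axis along and across the rack, and 45 mm above the table within 8 mm); the other weight is within 20 mm of where it lay (((x of weight_1 in the frame of rack between 0.029 and 0.055 m and y of weight_1 in the frame of rack between -0.013 and 0.013 m and z of weight_1 in the frame of rack between 0.037 and 0.053 m and angle between weight_1's own x axis and vertical above 2.967 rad and linear speed of weight_1 below 0.02 m/s and distance of weight_2 from where it was at the start of the episode below 0.02 m and horizontal distance between weight_2 and marble above 0.1 m) or (x of weight_2 in the frame of rack between -0.055 and -0.029 m and y of weight_2 in the frame of rack between -0.013 and 0.013 m and z of weight_2 in the frame of rack between 0.037 and 0.053 m and angle between weight_2's own x axis and vertical below 0.175 rad and linear speed of weight_2 below 0.02 m/s and distance of weight_1 from where it was at the start of the episode below 0.02 m and horizontal distance between weight_1 and marble above 0.1 m))); the robot touches nothing.
It fails at once if both weights have been moved (over 30 mm) (distance of each of weight_1, weight_2 from where it was at the start of the episode above 0.03 m).
It fails at once if a weight is dropped (falls free at over 0.6 m/s, some 18 mm) ((contact force between the fingers and weight_1 below 0.02 N and linear speed of weight_1 above 0.6 m/s) or (contact force between the fingers and weight_2 below 0.02 N and linear speed of weight_2 above 0.6 m/s)).
It also fails if it takes over 51 s, if anything falls off the work surface, if the arm or the gripper's body presses on something with over 40 N, if the wrist force passes 120 N, or if a joint passes its speed limit or range.

## Working session

There is one attempt and no reset: what is moved stays moved. The work goes in short steps, Python scripts to look and compute and a shell command to move; the robot and the scene stay as the last step left them, time stands still between calls to the robot, and variables do not carry over. Pictures are saved under pics/ and viewed, at most 10 in all, crops included, and the job is handed in when it is done.

```bash
mkdir -p pics; ls; python3 - <<'E'
from plant import robot, read_camera, job
import cv2,numpy as np
s=robot.read_state();print({k:np.round(v,3).tolist() for k,v in s.items()},robot.grip_point_offset)
for n in("top","scene"):
    c=read_camera(n);cv2.imwrite(f"pics/{n}0.png",c["image"]);print(c["K"],np.round(c["extrinsics"],3))
E
```

```text
pics
{'t': 0.0, 'q': [-1.21, 0.131, 1.489, -0.0, 1.523, -0.085], 'dq': [-0.001, 0.001, -0.0, -0.0, -0.001, -0.001], 'joint_torque': [-0.001, -55.984, -49.176, 0.077, 0.035, -0.0], 'tool_pos': [0.259, -0.541, 0.218], 'orientation': [-3.062, -0.694, 0.0], 'force': [-0.181, 0.588, 0.54], 'wrist_torque': [-0.014, -0.022, 0.001], 'gripper_force': 0.0, 'opening': 0.093} 0.0188
[[431.4677174    0.         243.69394974]
 [  0.         431.4677174  188.41520911]
 [  0.           0.           1.        ]] [[-0.009 -1.     0.004 -0.06 ]
 [-0.992  0.008 -0.128  0.567]
 [ 0.128 -0.005 -0.992  0.926]
 [ 0.     0.     0.     1.   ]]
[[379.83995999   0.         251.74030256]
 [  0.         379.83995999 186.19324842]
 [  0.           0.           1.        ]] [[-0.662  0.749  0.002  0.407]
 [ 0.601  0.533 -0.596 -0.278]
 [-0.448 -0.394 -0.803  1.11 ]
 [ 0.     0.     0.     1.   ]]
```

View pics/top0.png

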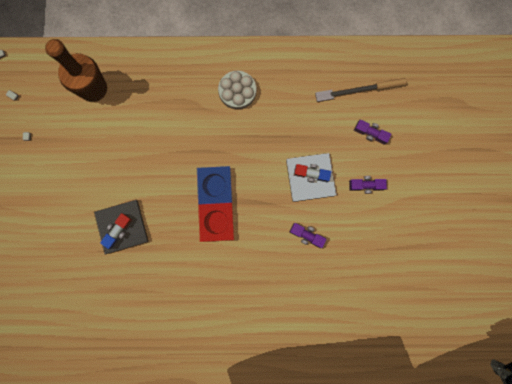

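View pics/scene0.png

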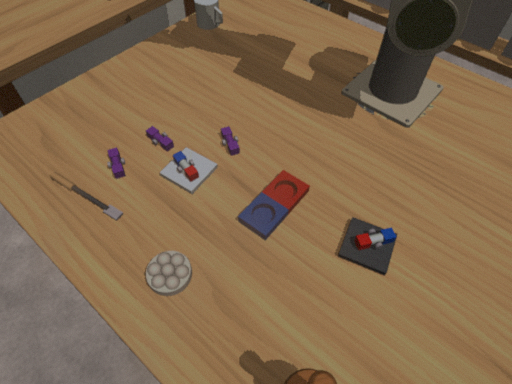

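The top view shows the marble at about (312,177), with a weight whose red cap is at (302,171) and blue cap at (325,176). The rack is at (216,204), with the blue well at (214,185) and the red well at (217,221). The slate with the other weight is at (120,228). The purple decoys are clear of the grasp.

```bash
cat > h.py <<'E'
import cv2,numpy as np
from scipy.spatial.transform import Rotation as R
from plant import robot, read_camera
def look(n):
    s=robot.read_state();c=read_camera(n)
    if "mount" in c:
        T=np.eye(4);T[:3,:3]=R.from_rotvec(s["orientation"]).as_matrix();T[:3,3]=s["tool_pos"];C=T@c["mount"]
    else: C=np.linalg.inv(c["extrinsics"])
    return c["image"],c["K"],C
def cast(uv,z,K,C):
    d=C[:3,:3]@np.linalg.solve(K,[uv[0],uv[1],1]);o=C[:3,3];return o+d*(z-o[2])/d[2]
def blobs(im,col,amin):
    h=cv2.cvtColor(im,cv2.COLOR_BGR2HSV);H,S,V=cv2.split(h)
    m=((H<6)|(H>174)) if col=="red" else (H>104)&(H<126)
    m=(m&(S>140)&(V>60)).astype(np.uint8)*255
    cs,_=cv2.findContours(m,cv2.RETR_EXTERNAL,cv2.CHAIN_APPROX_NONE)
    return [(cv2.contourArea(k),cv2.minAreaRect(k)) for k in cs if cv2.contourArea(k)>amin]
E
python3 - <<'E'
from h import *
im,K,C=look("top")
for c in("red","blue"):
    for a,r in blobs(im,c,40):
        z=.022 if a>600 else .035
        print(c,a,np.round(r[0],1),np.round(r[1],1),np.round(cast(r[0],z,K,C)*1000,1))
E
```

```text
red 118.0 [122.1 220.4] [11.4 12.6] [497.4 204.6  35. ]
red 1159.5 [215.7 221.7] [36.8 33.4] [493.6  -1.7  22. ]
red 95.5 [300.4 170.2] [11.  10.4] [ 606.9 -192.8   35. ]
blue 101.0 [107.3 241. ] [10.5 11.4] [452.4 235.7  35. ]
blue 82.5 [324.3 174.8] [10.4  9.6] [ 596.  -246.4   35. ]
blue 1001.0 [213.9 184.7] [34.2 31.5] [577.3   2.4  22. ]
```

```bash
python3 -m inch '[342,321,-30,53,75,342,321,-30,53,75,342,321,-30,53,75,342,321,-30,53,75,342,321,-30,53,75,342,321,-30,53,75,342,321,-30,53,75,342,321,-30,53,75,342,321,-30,53,75,342,321,-30,53,75]' 20; python3 -m inch '[0,0,0,0,75,0,0,0,0,75,0,0,0,0,75]'; python3 - <<'E'
from h import *
im,K,C=look("wrist");cv2.imwrite("pics/w1.png",im)
s=robot.read_state();print(s["t"],s["tool_pos"],R.from_rotvec(s["orientation"]).as_matrix()[:,1],C[:3,3])
for c in("red","blue"):
    for a,r in blobs(im,c,100): print(c,a,np.round(r,1) if 0 else r,np.round(cast(r[0],.039,K,C)*1000,1))
E
```

```text
t: 0.98
tool_pos: [0.563, -0.255, 0.1916]
orientation: [-2.431, -1.989, 0.0]
force: [0.8, -0.5, -0.1]
opening: 0.0699
gripper_force: 0.0
t: 1.23
tool_pos: [0.5617, -0.2566, 0.1916]
orientation: [-2.431, -1.989, 0.001]
force: [-0.8, -0.5, 0.3]
opening: 0.0696
gripper_force: 0.0
1.2833 [ 0.56131144 -0.2573226   0.19176213] [ 9.80003476e-01 -1.98978925e-01 -7.58083312e-04] [ 0.57721685 -0.17475011  0.35792153]
red 587.5 ((296.0, 109.0), (26.0, 24.0), 90.0) [ 609.6 -194.5   39. ]
blue 461.5 ((293.5, 163.0), (24.0, 21.0), 90.0) [ 598.3 -246.9   39. ]
```

View pics/w1.png

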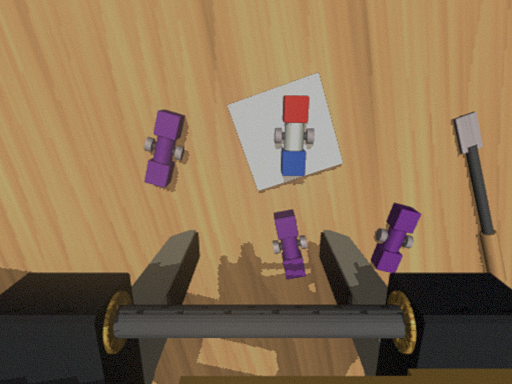

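The wrist view shows the marble weight upright in the picture: red cap (296,109), blue cap (293,163), buttons (280,137) and (308,136). That matches the top view, and the finger axis is already parallel to the buttons.

```bash
python3 -m inch '[42,37,0,0,75,42,37,0,0,75,42,37,-40,0,75,42,37,-80,0,75,42,37,-120,0,75,42,37,-120,0,75,42,37,-120,0,75]'; python3 - <<'E'
from h import *
im,K,C=look("wrist");cv2.imwrite("pics/w2.png",im)
s=robot.read_state();print(s["t"],s["tool_pos"])
for c in("red","blue"):
    for a,r in blobs(im,c,100): print(c,a,r,np.round(cast(r[0],.039,K,C)*1000,1))
E
```

```text
t: 1.87
tool_pos: [0.6011, -0.2197, 0.0696]
orientation: [-2.429, -1.983, 0.005]
force: [0.8, 0.0, 0.2]
opening: 0.0699
gripper_force: 0.0
1.9167 [ 0.60351302 -0.22071361  0.07302708]
red 1375.0 ((266.5, 183.5), (43.0, 35.0), 90.0) [ 610.2 -192.3   39. ]
blue 916.5 ((265.0, 260.0), (32.0, 32.0), 90.0) [ 598.5 -246.3   39. ]
```

View pics/w2.png

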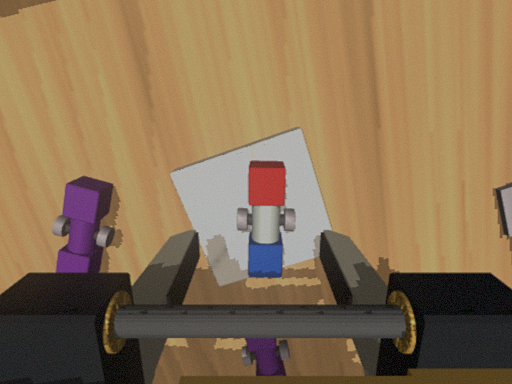

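The weight lies centred between the fingers, with its caps at (266,183) and (265,260). I'll go down and close on the buttons.

```bash
python3 -m inch '[0,0,-30,0,75,0,0,-50,0,75,0,0,-53,0,75,0,0,-53,0,75,0,0,-53,0,75]'; python3 -m inch '[0,0,0,0,30,0,0,0,0,30,0,0,0,0,30,0,0,0,0,30,0,0,0,0,30,0,0,0,0,30]' 20
```

```text
t: 2.33
tool_pos: [0.6058, -0.2209, 0.0224]
orientation: [2.43, 1.986, 0.003]
force: [1.0, 0.3, 0.2]
opening: 0.0701
gripper_force: 0.0
t: 2.83
tool_pos: [0.6042, -0.2199, 0.0195]
orientation: [2.432, 1.988, 0.0]
force: [-0.6, 0.8, 2.0]
opening: 0.0396
gripper_force: 20.0
```

```bash
python3 -m inch '[0,0,10,0,30,0,0,25,0,30,0,0,45,0,30,0,0,70,0,30,0,0,95,0,30,0,0,120,0,30,0,0,140,0,30,0,0,140,0,30,0,0,140,0,30,0,0,140,0,30]'; python3 -m inch '[0,0,0,0,30,0,0,0,0,30,0,0,0,0,30,0,0,0,0,30,0,0,0,0,30,0,0,0,0,30,0,0,0,0,30,0,0,0,0,30,0,0,0,0,30,0,0,0,0,30]'; python3 - <<'E'
from h import *
for n in("wrist","scene"):
    im,K,C=look(n);cv2.imwrite(f"pics/{n}3.png",im)
    if n=="scene":
        for c in("red","blue"):
            for a,r in blobs(im,c,30): print(c,a,r)
E
```

```text
t: 3.67
tool_pos: [0.6033, -0.2195, 0.158]
orientation: [-2.431, -1.988, 0.001]
force: [0.2, 0.2, -2.1]
opening: 0.0397
gripper_force: 20.0
t: 4.5
tool_pos: [0.604, -0.2198, 0.1591]
orientation: [2.432, 1.989, 0.0]
force: [0.1, 0.5, -2.1]
opening: 0.0393
gripper_force: 20.0
red 165.0 ((362.7452697753906, 240.85848999023438), (14.972299575805664, 15.247020721435547), 74.05460357666016)
red 913.0 ((286.0195007324219, 188.9243927001953), (36.39783477783203, 30.471458435058594), 32.905242919921875)
red 89.0 ((179.2647247314453, 133.55885314941406), (11.884244918823242, 12.369317054748535), 75.96376037597656)
blue 131.5 ((388.2692565917969, 235.34616088867188), (13.728130340576172, 13.335896492004395), 78.69007110595703)
blue 106.5 ((175.42645263671875, 112.04410552978516), (15.94936752319336, 11.661903381347656), 59.036251068115234)
```

View pics/wrist3.png

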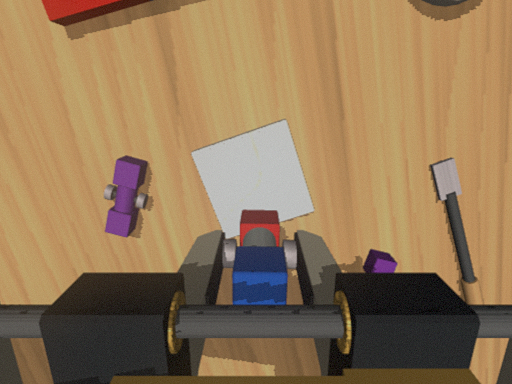

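View pics/scene3.png

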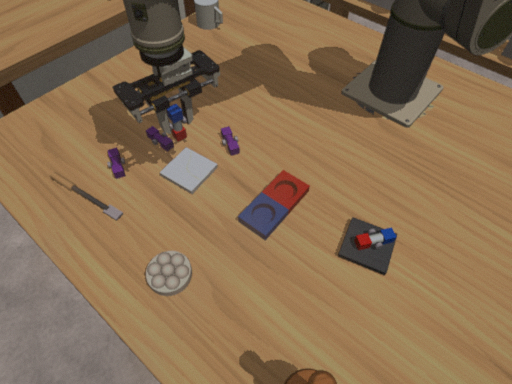

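Red sank: in the wrist view the blue cap is on top at (260,275) and red below at (259,222). The scene view agrees, with blue at (175,112) above red at (179,133). So the target is the red well at about (493.5, -1.7).

```bash
python3 -m inch '[-6,12,0,0,30,-18,36,0,0,30,-31,62,0,0,30,-45,88,0,0,30,-58,115,0,0,30,-72,142,0,0,30,-85,168,0,0,30,-97,192,0,0,30,-106,210,0,0,30,-110,218,0,0,30]'; python3 -m inch '[0,0,0,0,30,0,0,0,0,30,0,0,0,0,30,0,0,0,0,30,0,0,0,0,30,0,0,0,0,30,0,0,0,0,30,0,0,0,0,30,0,0,0,0,30,0,0,0,0,30]'; python3 - <<'E'
from h import *
im,K,C=look("wrist");cv2.imwrite("pics/w4.png",im);print(C[:3,3])
s=robot.read_state();print(s["t"],s["tool_pos"])
P=np.linalg.inv(C)
for p in [(.4935,-.0017,.022),(.4935,-.0017,.005),(.535,0,.022)]:
    q=K@(P@np.r_[p,1])[:3];print(q[:2]/q[2])
E
```

```text
t: 5.43
tool_pos: [0.4929, 0.0003, 0.1592]
orientation: [-2.43, -1.99, -0.001]
force: [-0.9, 0.2, -2.7]
opening: 0.0397
gripper_force: 20.0
t: 6.27
tool_pos: [0.4939, -0.0018, 0.159]
orientation: [-2.432, -1.989, 0.0]
force: [-0.5, -0.1, -1.8]
opening: 0.0393
gripper_force: 20.0
[0.50937192 0.0800179  0.3253999 ]
6.3167 [ 0.49389542 -0.00178316  0.15900968]
[259.76177123 182.73367858]
[259.72876817 178.42878949]
[300.7271871  173.02907771]
```

View pics/w4.png

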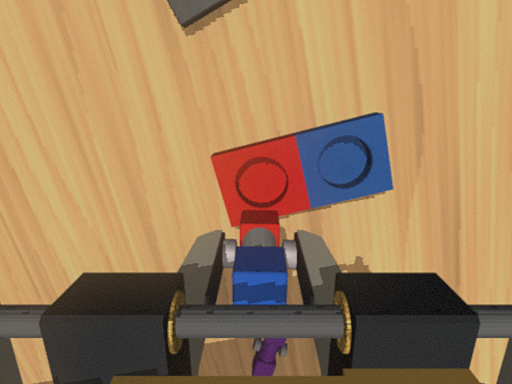

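The red well's rim is centred at (262,182), within 2 px of the prediction. The weight hangs upright, so I'll lower it.

```bash
python3 -m inch '[1,0,-15,0,30,1,0,-35,0,30,1,0,-60,0,30,1,0,-82,0,30,1,0,-98,0,30,1,0,-108,0,30,1,0,-113,0,30,1,0,-115,0,30,1,0,-115,0,30,1,0,-115,0,30]'; python3 -m inch '[0,0,0,0,30,0,0,0,0,30,0,0,-2,0,30,0,0,-3,0,30,0,0,-4,0,30,0,0,-5,0,30,0,0,-5,0,30,0,0,-5,0,30]'
```

```text
t: 7.15
tool_pos: [0.4958, -0.0018, 0.0452]
orientation: [2.431, 1.988, 0.002]
force: [0.1, -0.3, -2.2]
opening: 0.0398
gripper_force: 20.0
t: 7.82
tool_pos: [0.4948, -0.0018, 0.0389]
orientation: [-2.432, -1.988, 0.0]
force: [0.5, 0.2, -0.5]
opening: 0.0399
gripper_force: 20.0
```

```bash
python3 -m inch '[0,0,-1,0,30,0,0,-1,0,30,0,0,-1,0,30,0,0,-1,0,30]'; python3 -m inch '[0,0,-1,0,30,0,0,-1,0,30,0,0,-1,0,30]'
```

```text
t: 8.15
tool_pos: [0.4949, -0.0018, 0.038]
orientation: [-2.432, -1.989, 0.0]
force: [0.5, 0.6, -1.3]
opening: 0.0398
gripper_force: 20.0
t: 8.4
tool_pos: [0.4952, -0.0018, 0.0374]
orientation: [2.432, 1.988, 0.001]
force: [-0.9, -0.8, 3.1]
opening: 0.0392
gripper_force: 20.0
```

The force reading shows contact with the floor, at the expected height. Opening gently, then rising.

```bash
python3 -m inch '[0,0,0,0,46,0,0,0,0,50,0,0,0,0,60,0,0,0,0,70,0,0,0,0,75,0,0,0,0,75,0,0,0,0,75]'; python3 -m inch '[0,0,15,0,75,0,0,40,0,75,0,0,75,0,75,0,0,110,0,75,0,0,140,0,75,0,0,140,0,75,0,0,140,0,75]'; python3 - <<'E'
from h import *
a=[look(n)[0] for n in("wrist","scene")]
cv2.imwrite("pics/f.png",np.hstack([a[0][:,100:450],cv2.resize(a[1][110:290,190:410],None,fx=2,fy=2)[:384]] if 0 else [a[0][:360,100:450],cv2.resize(a[1][110:290,190:410],None,fx=2,fy=2)]))
E
```

```text
t: 8.98
tool_pos: [0.4949, -0.0018, 0.037]
orientation: [-2.432, -1.989, 0.0]
force: [-0.3, -1.1, 0.3]
opening: 0.0693
gripper_force: 0.0
t: 9.57
tool_pos: [0.4966, -0.002, 0.1795]
orientation: [2.429, 1.986, 0.006]
force: [-1.2, 0.2, 0.7]
opening: 0.0696
gripper_force: 0.0
```

View pics/f.png

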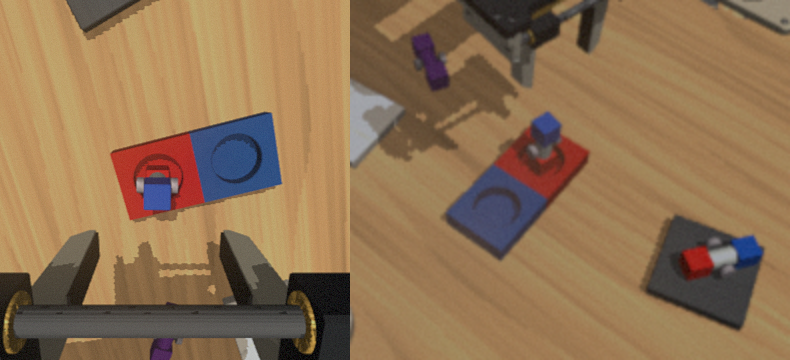

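The picture shows the weight standing upright, blue end up at (157,193), in the red well. The other weight is still on the slate and the gripper is clear.

```bash
python3 -c "
from plant import job
print(job.close_job())"
```

```text
the job is handed in; nothing more can be done
None
```

The marble weight showed red as its heavy end, and now stands upright, red end down, in the red well; the slate weight was left alone and the job is handed in (no verdict was returned).

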